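# Snap the angled brush back into the bar-tool clips

## Task

Put the angled cleaning brush (the one whose bristles stick out to the side) back in the tool rack: press its handle down into the empty pair of spring clips until it snaps fully home, centred on the clips and with its head pointing the same way as the heads of the other tools in the rack. Leave the straight brush lying where it is.

Things in the scene. Friction and masses are not known exactly. Their poses are not given: they have to be found in the camera images.
- angled_brush: Brush to put away, lying flat. Round wooden handle 22 mm thick, 130 mm long; at its end a wooden head, 30 mm long, 22 mm thick, whose tan bristles stick out sideways to 45 mm from the handle's axis. 159 mm long in all, about 70 g. Origin: on the handle's axis, halfway along the handle, 11 mm above the counter. x along the handle to the head, y to the bristles' side, z up.
- brush_head (a point): The centre of the angled brush's head, on the line of the handle's axis, 79 mm from the handle's middle; same axes as the brush.
- empty_clip (a point): Seat for the handle's middle (on its axis) in the empty place of the fixed white rack, 47 mm above the counter. x: the way the racked heads point; y: along the row (3 places, 95 mm apart); z up. Steel clips 12 mm wide sit 45 mm before and behind; free between, base 31 mm below. Jaws 38 mm apart at the top (25 mm above), 17 mm at the bumps (8.5 mm above); pressed home onto rests with 10 to 18 N.
- straight_brush: Another brush, to be left lying: the same 22 mm by 130 mm wooden handle, but a steel ferrule and bristles straight in line with it (34 mm wide, 179 mm long in all). Origin: on the handle's axis, halfway along the handle; x towards its bristles, z up.
Not all that is in view belongs to the job. Leave any pink or red look-alike of the angled_brush alone.

How it is judged:
At the end, for the whole second after the job is handed in: The angled brush rests snapped into both clips of the empty place: the middle of its handle within 15 mm of the clips' centre along the handle, within 5 mm across and 4 mm in height, in line within 10 degrees, head pointing the same way as the other tools, at rest (x of angled_brush in the frame of empty_clip between -0.015 and 0.015 m and y of angled_brush in the frame of empty_clip between -0.005 and 0.005 m and z of angled_brush in the frame of empty_clip between -0.004 and 0.004 m and angle between the x axis of angled_brush and the x axis of empty_clip, either way round below 0.17 rad and x of brush_head in the frame of empty_clip above 0.05 m and linear speed of angled_brush below 0.02 m/s); the robot touches nothing.
It fails at once if the straight brush is moved more than 30 mm (distance of straight_brush from where it was at the start of the episode above 0.03 m).
It also fails if it takes over 42 s, if anything falls off the work surface, if the arm or the gripper's body presses on something with over 40 N, if the wrist force passes 120 N, or if a joint passes its speed limit or range.

## Robot

A 6-joint arm with a two-finger parallel gripper is mounted at the origin on the work surface. World frame = base frame: x ahead of the robot, y to its left, z up, the work surface at z = 0. Lengths are in m, angles in rad, forces in N, time in s.
With the tool pointing down it reaches from about 0.325 to 0.85 m from the base axis. Payload 4.4 kg.
Tool frame: the origin (TCP) lies midway between the tips of the shut fingers; the grasp point (between the pads) lies 19 mm behind it; z points along the fingers, y is the direction in which the jaws open and shut (so a half turn about z gives the same grasp; the last joint's range is limited). The gripper opens to 94 mm and grips with 3 to 60 N. Pads are 16 mm wide; open, the fingers measure 119 mm over their backs; the gripper's body (75 mm by 177 mm) begins 78 mm behind the grasp point.
Start: joints at [-1.262, 0.207, 1.542, -0, 1.393, -0.15], TCP at [0.255, -0.515, 0.205] pointing down, gripper open.
Joint ranges: [-2.73, 2.73], [-0.86, 2.22], [0.23, 2.46], [-1.11, 4.25], [0.08, 2.63], [-2.82, 2.82]. Speed limits (rad/s): [2.79, 2.79, 3.14, 3.14, 3.14, 3.14].

## Interface

Orientations are given as a 3x3 rotation matrix whose columns are the frame's x, y, z axes.
In Python, from bench import robot gives the robot as it stands.
- The arm moves only by the shell command python3 -m crank 'ROWS' [FORCE]. ROWS is JSON, a list of rows, each a list of 3 entries, a list of its own where there are three numbers: the shift along the tool's x, y, z in m, then the turn, a rotation vector about the tool's x, y, z in degrees, then the finger opening in m, from 0 to 0.094. In form: [[[dx, dy, dz], [ax, ay, az], hand], ...]. A call has exactly 8 rows; each row is the pose to reach, as a shift and turn from the pose commanded when the call began, along the tool's axes at that moment; what a row does not reach only later rows make up. A row lasts 1/8 s, in which the tool goes at most 62.5 mm and 10.7 degrees, less where a joint would pass 70% of its speed; a pose out of reach is approached as far as the arm can. A call with a gripper value outside its range is refused whole. The fingers move at their own pace and stop on an object; FORCE is the grip in N (left out, the last holds). Time passes only in rows, so rows that repeat a pose let the fingers close, or fill a call up. It gives the time, the measured TCP pose, the force and the opening at its end, in the units of the state.
- robot.sense(): the state, without advancing time (a new reading comes with each control period).
- robot.read_camera(name): name is "side" or "top"; returns a dict with "img" (400x640x3 uint8, red, green, blue), "z_map" (400x640 float32, m along the optical axis (not along the pixel's ray), 0 where there is no reading), "fx", "fy", "cx", "cy" (pixels), "dist" ([k1, k2, p1, p2, k3] as OpenCV has them; the pictures are not rectified), "rvec" (rotation vector, rad) and "tvec" (3), from world to camera coordinates, as OpenCV has them. Camera axes: x right, y down, z forward; pixel columns grow to the right and rows downward; lengths in m; the calibration is good to about 2 mm. A picture is of the moment at which its call begins.
- robot.job_done(): hands the job in, once; it reports no verdict.
The state is a dict: "clock": time; "qpos": joint angles; "dq": joint speeds; "joint_torque": joint torques, N m; "tcp_pos": TCP position; "ee_rot": TCP orientation; "wrist_force": force on the tool from outside, world axes, zero at the start; "wrist_torque": the same for the moment, N m; "opening": finger opening in m.
Only numpy, scipy, OpenCV 4.12 (cv2) and the standard library are available. Lean on these libraries where they do the work, as an engineer would, in place of code of your own. Each camera call takes 0.05 s, during which the arm holds its last target. There are 200 camera calls.

## Working session

There is one attempt and no reset: what is moved stays moved. The work goes in short steps, Python scripts to look and compute and a shell command to move; the robot and the scene stay as the last step left them, time stands still between calls to the robot, and variables do not carry over. Pictures are saved under pics/ and viewed, about 8 in all and at most 12, crops included, and the job is handed in when it is done.

```bash
mkdir -p pics; ls
cat > h.py <<'E'
import numpy as np, cv2
from bench import robot
def cam(n):
    c=robot.read_camera(n); c['K']=np.array([[c['fx'],0,c['cx']],[0,c['fy'],c['cy']],[0,0,1.]]); c['dist']=np.array(c['dist'],float)
    c['R']=cv2.Rodrigues(np.array(c['rvec'],float))[0]; c['t']=np.array(c['tvec'],float).ravel(); return c
def save(c,name): cv2.imwrite(f'pics/{name}.png',c['img'][:,:,::-1])
def ray(c,uv,z):
    p=cv2.undistortPoints(np.array(uv,float).reshape(-1,1,2),c['K'],c['dist']).reshape(-1,2)
    d=np.c_[p,np.ones(len(p))]@c['R']; o=-c['R'].T@c['t']
    return o+d*((z-o[2])/d[:,2])[:,None]
def cloud(c):
    v,u=np.mgrid[0:400,0:640]; p=cv2.undistortPoints(np.c_[u.ravel(),v.ravel()].astype(float).reshape(-1,1,2),c['K'],c['dist']).reshape(-1,2)
    z=c['z_map'].ravel(); P=np.c_[p*z[:,None],z]
    P=(P-c['t'])@c['R']; P[z==0]=np.nan; return P.reshape(400,640,3)
def proj(c,P): return cv2.projectPoints(np.array(P,float).reshape(-1,1,3),c['R'],c['t'],c['K'],c['dist'])[0].reshape(-1,2)
E
python3 - <<'E'
from h import *
for n in('top','side'):
    c=cam(n); save(c,n+'0'); print(n,-c['R'].T@c['t'],c['R'][2])
s=robot.sense(); print(s['clock'],s['tcp_pos'],s['ee_rot'])
E
```

```text
pics
top [ 0.25970435 -0.03649414  1.43289712] [ 0.14323062  0.01116836 -0.98962632]
side [0.24072518 0.7115616  0.75368867] [ 0.20954394 -0.71863454 -0.66306541]
0.1 [ 0.25493961 -0.5145917   0.20441264] [[ 8.96140675e-01  4.43769640e-01 -6.29430977e-04]
 [ 4.43769989e-01 -8.96138638e-01  1.93358706e-03]
 [ 2.94009818e-04 -2.01208860e-03 -9.99997933e-01]]
```

View pics/top0.png

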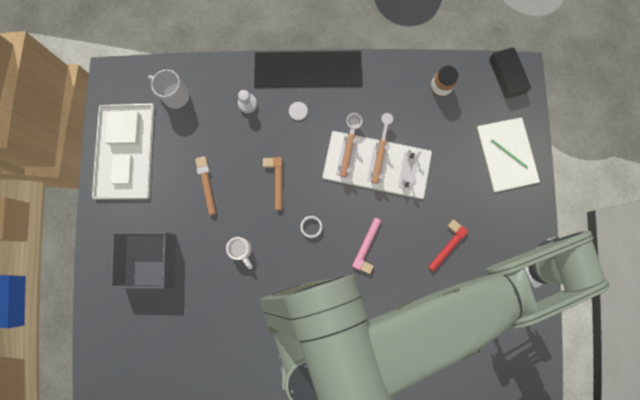

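View pics/side0.png

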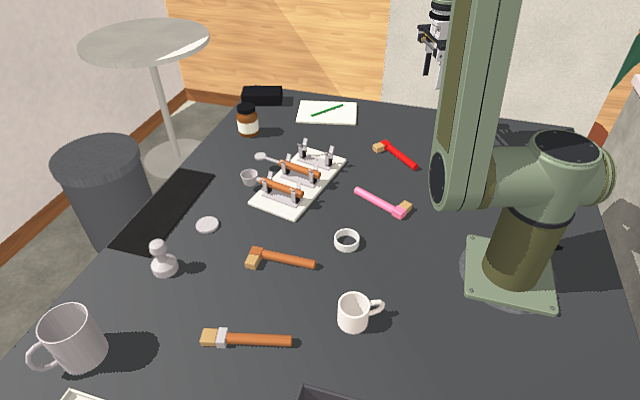

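The top view shows four brush-like things:
- (277,183): wooden handle with tan bristles sideways at (268,162). This fits the angled brush.
- (206,185): ferrule and in-line bristles, so the straight brush.
- (367,245) pink and (448,248) red: look-alikes to leave alone.

The rack is at (377,165), with heads pointing up in the image and the empty place at about (409,170). Next I measure and confirm in a crop.

Run:
```python
from h import *
c=cam('top'); s=cam('side')
def axis(c,box,z):
    u0,v0,u1,v1=box; h=cv2.cvtColor(c['img'],cv2.COLOR_RGB2HSV)[v0:v1,u0:u1]
    m=(h[...,0]<16)&(h[...,1]>125)&(h[...,2]>60)
    m=m.astype(np.uint8); n,l,st,_=cv2.connectedComponentsWithStats(m); k=1+st[1:,4].argmax()
    v,u=np.nonzero(l==k); P=ray(c,np.c_[u+u0,v+v0],z)[:,:2]
    r=cv2.minAreaRect(P.astype(np.float32)*1000); b=cv2.boxPoints(r)/1000
    q=P-P.mean(0); d=np.linalg.svd(q,full_matrices=False)[2][0]; d*=np.sign(d[0]); t=q@d
    return P.mean(0).round(4),np.degrees(np.arctan2(d[1],d[0])).round(1),t.min().round(3),t.max().round(3),np.array(r[0]).round(1),np.array(r[1]).round(1)
print('angled top',axis(c,(255,150,295,220),.011)); print('angled side',axis(s,(235,238,330,280),.011))
print('straight',axis(c,(190,150,225,220),.011))
print('rack1',axis(c,(335,130,362,180),.047)); print('rack2',axis(c,(366,130,392,190),.047))
X=cloud(c); 
print('handle z',np.nanmedian(X[180:200,276:281,2]))
h=cv2.cvtColor(c['img'],cv2.COLOR_RGB2HSV)
# rack base outline
m=((abs(X[...,2]-.016)<.012)&(h[...,1]<40)&(h[...,2]>130)); m[:, :315]=0;m[:,440:]=0;m[:125]=0;m[205:]=0
m=cv2.morphologyEx(m.astype(np.uint8),cv2.MORPH_CLOSE,np.ones((9,9)))
v,u=np.nonzero(m); P=ray(c,np.c_[u,v],.016)[:,:2]; print('base',cv2.minAreaRect((P*1000).astype(np.float32)))
for n,cc,b in(('t',c,(315,100,445,215)),('a',c,(185,140,300,225)),('s',s,(235,130,355,220))):
    a=cc['img'][b[1]:b[3],b[0]:b[2],::-1]; b=cv2.resize(a,(400,300),interpolation=cv2.INTER_CUBIC)
    globals()['I'+n]=b
cv2.imwrite('pics/crop1.png',np.vstack([np.hstack([It,Ia]),np.hstack([Is,Is*0])]))
```

```text
Traceback (most recent call last):
ValueError: attempt to get argmax of an empty sequence
```

```bash
cat >> h.py <<'E'
def axis(c,box,z):
    u0,v0,u1,v1=box; h=cv2.cvtColor(c['img'],cv2.COLOR_RGB2HSV)[v0:v1,u0:u1]
    m=((h[...,0]<16)&(h[...,1]>105)&(h[...,2]>60)).astype(np.uint8)
    n,l,st,_=cv2.connectedComponentsWithStats(m)
    if n<2: return 'none'
    k=1+st[1:,4].argmax()
    v,u=np.nonzero(l==k); P=ray(c,np.c_[u+u0,v+v0],z)[:,:2]
    r=cv2.minAreaRect(P.astype(np.float32)*1000)
    q=P-P.mean(0); d=np.linalg.svd(q,full_matrices=False)[2][0]; d*=np.sign(d[0]); t=q@d
    return P.mean(0).round(4),np.degrees(np.arctan2(d[1],d[0])).round(1),t.min().round(3),t.max().round(3),np.array(r[0]).round(1),np.array(r[1]).round(1)
E
python3 - <<'E'
from h import *
c=cam('top'); s=cam('side')
h=cv2.cvtColor(c['img'],cv2.COLOR_RGB2HSV); print(h[190,278],h[162,268],h[160,278],cv2.cvtColor(s['img'],cv2.COLOR_RGB2HSV)[260,290])
print('angled top',axis(c,(255,150,295,220),.011)); print('angled side',axis(s,(235,238,330,280),.011))
print('straight',axis(c,(190,150,225,220),.011))
print('rack1',axis(c,(335,130,362,180),.047)); print('rack2',axis(c,(366,130,392,190),.047))
X=cloud(c); 
print('handle z',np.nanmedian(X[180:200,276:281,2]))
m=((abs(X[...,2]-.016)<.012)&(h[...,1]<40)&(h[...,2]>130)); m[:, :315]=0;m[:,440:]=0;m[:125]=0;m[205:]=0
m=cv2.morphologyEx(m.astype(np.uint8),cv2.MORPH_CLOSE,np.ones((9,9)))
v,u=np.nonzero(m); P=ray(c,np.c_[u,v],.016)[:,:2]; print('base',cv2.minAreaRect((P*1000).astype(np.float32)))
for n,cc,b in(('t',c,(315,100,445,215)),('a',c,(185,140,300,225)),('s',s,(235,130,355,220))):
    a=cc['img'][b[1]:b[3],b[0]:b[2],::-1]; b=cv2.resize(a,(400,300),interpolation=cv2.INTER_CUBIC)
    globals()['I'+n]=b
cv2.imwrite('pics/crop1.png',np.vstack([np.hstack([It,Ia]),np.hstack([Is,Is*0])]))
# high points (clip tops) of the empty place
Z=X[...,2]; g=(Z>.05)&(Z<.09); g[:,:392]=0; g[:,432:]=0; g[:135]=0; g[200:]=0
n,l,st,ce=cv2.connectedComponentsWithStats(g.astype(np.uint8))
for k in range(1,n):
    if st[k,4]>3: print('blob',st[k],np.nanmean(X[l==k],0).round(4),np.nanmax(X[l==k],0).round(4))
E
```

```text
[ 13 112 186] [ 19  66 208] [ 13 112 189] [ 12 155 225]
angled top (array([0.515 , 0.1098]), np.float64(1.8), np.float64(-0.082), np.float64(0.074), array([510.8, 111.8]), array([155.9,  21.3]))
angled side (array([0.5115, 0.1077]), np.float64(-0.6), np.float64(-0.081), np.float64(0.083), array([512.5, 111.5]), array([ 40.2, 164.8]))
straight (array([0.4816, 0.3229]), np.float64(13.6), np.float64(-0.062), np.float64(0.063), array([482.1, 323. ]), array([125. ,  17.8]))
rack1 (array([ 0.6346, -0.1061]), np.float64(-5.0), np.float64(-0.014), np.float64(0.013), array([ 634.3, -106.1]), array([ 9.6, 27. ]))
rack2 none
handle z 0.01969542555366457
base ((580.8973388671875, -191.07423400878906), (314.00433349609375, 183.58055114746094), 77.13812255859375)
blob [408 149   4   6  17] [ 0.5929 -0.2777  0.0637] [ 0.5999 -0.2726  0.0738]
blob [416 151   5   6  20] [ 0.5869 -0.3043  0.0634] [ 0.5941 -0.2983  0.0728]
blob [402 178   4   6  17] [ 0.507  -0.2585  0.0642] [ 0.5133 -0.2527  0.0732]
blob [411 180   6   5  20] [ 0.501  -0.2877  0.0633] [ 0.5062 -0.281   0.0741]
```

View pics/crop1.png

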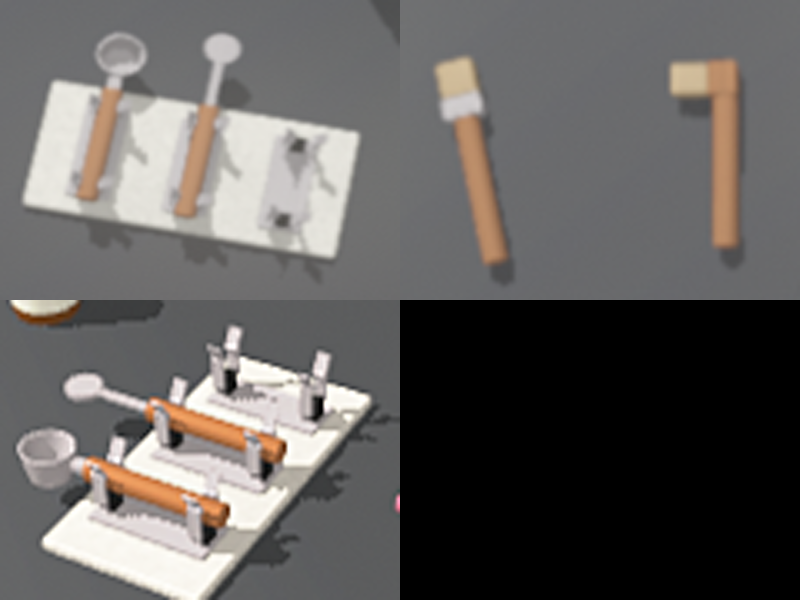

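The crop confirms it. The angled brush is at (277,180) with bristles to +y and its head to +x. The rack heads point to +x, and the empty place is on the right (−y end). One refinement of handle and clip before moving.

Run:
```python
from h import *
c=cam('top'); s=cam('side')
def ax(c,box,z,smin):
    u0,v0,u1,v1=box; h=cv2.cvtColor(c['img'],cv2.COLOR_RGB2HSV)[v0:v1,u0:u1]
    m=(h[...,0]<18)&(h[...,1]>smin)&(h[...,2]>60); v,u=np.nonzero(m)
    P=ray(c,np.c_[u+u0,v+v0],z)[:,:2].astype(np.float32)
    r=cv2.fitLine(P,cv2.DIST_HUBER,0,.001,.001).ravel(); d=r[:2]*np.sign(r[0]); t=(P-r[2:])@d
    return len(P),'end-',(r[2:]+d*t.min()).round(4),'end+',(r[2:]+d*t.max()).round(4),'deg',np.degrees(np.arctan2(d[1],d[0])).round(1)
print('angled handle',ax(c,(265,171,295,220),.011,90))
print('angled handle side',ax(s,(265,240,330,280),.011,90))
for sm in(70,90):
  print('r1',ax(c,(335,130,362,180),.047,sm)); print('r2',ax(c,(366,130,392,190),.047,sm))
print('s r1',ax(s,(255,170,310,205),.047,90)); print('s r2',ax(s,(275,155,325,185),.047,90))
h=cv2.cvtColor(c['img'],cv2.COLOR_RGB2HSV)
m=((h[...,1]<30)&(h[...,2]>185)); m[:,:315]=0;m[:,440:]=0;m[:128]=0;m[205:]=0
m=cv2.morphologyEx(m.astype(np.uint8),cv2.MORPH_CLOSE,np.ones((5,5)))
k=max(cv2.findContours(m,0,1)[0],key=cv2.contourArea)
P=ray(c,k.reshape(-1,2),.01)[:,:2]; print('base',cv2.minAreaRect((P*1000).astype(np.float32)))
X=cloud(s); Z=X[...,2]; g=(Z>.055)&(Z<.09)&(abs(X[...,0]-.547)<.075)&(abs(X[...,1]+.282)<.04)
n,l,st,ce=cv2.connectedComponentsWithStats(g.astype(np.uint8))
for k in range(1,n):
    if st[k,4]>3: print('blob',st[k],np.nanmean(X[l==k],0).round(4),np.nanmax(X[l==k],0).round(4))
```

```text
angled handle (271, 'end-', array([0.4328, 0.1098], dtype=float32), 'end+', array([0.5484, 0.1107], dtype=float32), 'deg', np.float32(0.5))
angled handle side (503, 'end-', array([0.4297, 0.1077], dtype=float32), 'end+', array([0.5593, 0.1077], dtype=float32), 'deg', np.float32(-0.0))
r1 (256, 'end-', array([ 0.5247, -0.0826], dtype=float32), 'end+', array([ 0.6513, -0.1095], dtype=float32), 'deg', np.float32(-12.0))
r2 (252, 'end-', array([ 0.5051, -0.1754], dtype=float32), 'end+', array([ 0.6314, -0.2026], dtype=float32), 'deg', np.float32(-12.2))
r1 (210, 'end-', array([ 0.5265, -0.0824], dtype=float32), 'end+', array([ 0.65  , -0.1095], dtype=float32), 'deg', np.float32(-12.3))
r2 (215, 'end-', array([ 0.5063, -0.1753], dtype=float32), 'end+', array([ 0.6303, -0.2023], dtype=float32), 'deg', np.float32(-12.3))
s r1 (328, 'end-', array([ 0.5206, -0.0877], dtype=float32), 'end+', array([ 0.6588, -0.1146], dtype=float32), 'deg', np.float32(-11.0))
s r2 (267, 'end-', array([ 0.5015, -0.173 ], dtype=float32), 'end+', array([ 0.639 , -0.2108], dtype=float32), 'deg', np.float32(-15.4))
base ((550.778564453125, -270.5369873046875), (141.84725952148438, 149.9925537109375), 78.18386840820312)
blob [302 138   5   7  25] [ 0.5895 -0.3076  0.0641] [ 0.5953 -0.301   0.0729]
blob [297 143   6   6  19] [ 0.5957 -0.2769  0.0645] [ 0.6027 -0.2699  0.0759]
blob [328 145   6   8  29] [ 0.5014 -0.2879  0.0649] [ 0.5086 -0.2819  0.0751]
blob [324 152   5   6  17] [ 0.5073 -0.2582  0.0643] [ 0.5145 -0.2531  0.074 ]
```

Estimates:
- **Brush:** middle (0.4965, 0.109), yaw about 0.3°.
- **Empty clip:** (0.548, −0.282), yaw about −12°. The extrapolated racked handles and the clip blobs from both cameras agree.

Moving above the brush.

```bash
python3 -m crank '[[[0.043,-0.040,0],[0,0,4],0.07],[[0.086,-0.079,0],[0,0,8],0.07],[[0.130,-0.119,0],[0,0,12],0.07],[[0.173,-0.158,0],[0,0,16],0.07],[[0.216,-0.198,0],[0,0,20],0.07],[[0.259,-0.237,0],[0,0,23],0.07],[[0.302,-0.277,0],[0,0,26],0.07],[[0.345,-0.316,0],[0,0,26],0.07]]' 20
python3 -c "
from h import *
s=robot.sense();R=np.array(s['ee_rot']);print(s['tcp_pos'],R.round(3).tolist(),(R.T@(np.array([.4965,.109,.11])-s['tcp_pos'])).round(3))"
```

```text
clock: 1.4
tcp_pos: [0.4247, -0.0773, 0.2059]
ee_rot: [[1.0, 0.006, 0.001], [0.006, -1.0, -0.001], [0.001, 0.001, -1.0]]
wrist_force: [0.7, -1.1, 0.8]
opening: 0.0701
[ 0.42465445 -0.07726082  0.20589712] [[1.0, 0.006, 0.001], [0.006, -1.0, -0.001], [0.001, 0.001, -1.0]] [ 0.073 -0.186  0.096]
```

```bash
python3 -m crank '[[[0.019,-0.047,0.010],[0,0,0],0.07],[[0.037,-0.093,0.030],[0,0,0],0.07],[[0.055,-0.140,0.055],[0,0,0],0.07],[[0.073,-0.186,0.080],[0,0,0],0.07],[[0.073,-0.186,0.120],[0,0,0],0.07],[[0.073,-0.186,0.150],[0,0,0],0.07],[[0.073,-0.186,0.165],[0,0,0],0.07],[[0.073,-0.186,0.165],[0,0,0],0.07]]'
python3 - <<'E'
from h import *
c=cam('side');s=robot.sense();print(s['tcp_pos'])
a=c['img'][180:330,180:380,::-1]; cv2.imwrite('pics/g1.png',cv2.resize(a,(800,600)))
E
```

```text
clock: 2.4
tcp_pos: [0.4953, 0.1073, 0.0397]
ee_rot: [[1.0, 0.006, -0.002], [0.006, -1.0, -0.0], [-0.002, 0.0, -1.0]]
wrist_force: [-0.8, -0.2, -0.0]
opening: 0.07
[0.49643277 0.10727068 0.0408925 ]
```

View pics/g1.png

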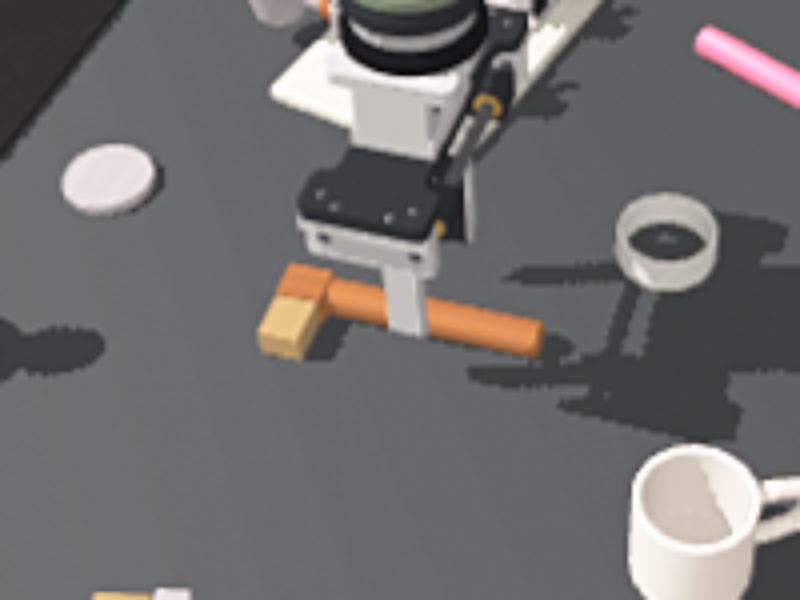

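The side view shows the fingers straddling the handle near its middle, at crop pixel (405,300). Descending and gripping.

```bash
python3 -m crank '[[[0,0,0.020],[0,0,0],0.07],[[0,0,0.033],[0,0,0],0.07],[[0,0,0.037],[0,0,0],0.07],[[0,0,0.037],[0,0,0],0.01],[[0,0,0.037],[0,0,0],0.01],[[0,0,0.037],[0,0,0],0.01],[[0,0,0.037],[0,0,0],0.01],[[0,0,0.037],[0,0,0],0.01]]' 55
```

```text
clock: 3.45
tcp_pos: [0.496, 0.1075, 0.0036]
ee_rot: [[1.0, 0.006, 0.0], [0.006, -1.0, 0.0], [0.0, -0.0, -1.0]]
wrist_force: [0.5, -0.0, 0.1]
opening: 0.0231
```

```bash
python3 -m crank '[[[0,0,0],[0,0,0],0.01],[[0,0,-0.020],[0,0,0],0.01],[[0,0,-0.060],[0,0,0],0.01],[[0,0,-0.100],[0,0,0],0.01],[[0,0,-0.135],[0,0,0],0.01],[[0,0,-0.150],[0,0,0],0.01],[[0,0,-0.150],[0,0,0],0.01],[[0,0,-0.150],[0,0,0],0.01]]'
python3 - <<'E'
from h import *
c=cam('side');t=cam('top');s=robot.sense();p=np.array(s['tcp_pos']);R=np.array(s['ee_rot']);print(p,s['opening'])
a=c['img'][130:280,180:380,::-1]; cv2.imwrite('pics/g2.png',cv2.resize(a,(800,600)))
z=p[2]+.0075
for n,cc,b in(('side',c,(180,130,380,280)),):
    h=cv2.cvtColor(cc['img'],cv2.COLOR_RGB2HSV)[b[1]:b[3],b[0]:b[2]]
    m=((h[...,0]<18)&(h[...,1]>100)&(h[...,2]>80)).astype(np.uint8); v,u=np.nonzero(m); print(u.min()+b[0],u.max()+b[0])
    P=ray(cc,np.c_[u+b[0],v+b[1]],z); print(P[:,0].min(),P[:,0].max(),P[:,1].min(),P[:,1].max())
print((R.T@(np.array([.548,-.282,.15])-p)).round(3))
E
```

```text
clock: 4.45
tcp_pos: [0.4946, 0.1073, 0.1516]
ee_rot: [[1.0, 0.006, -0.003], [0.006, -1.0, -0.0], [-0.003, 0.0, -1.0]]
wrist_force: [-0.3, 0.4, -0.3]
opening: 0.0206
[0.49456797 0.10734221 0.1514719 ] 0.02046506437824636
237 379
0.3460451224993655 0.7235844528423757 -0.21595707330530267 0.16019195755850735
[0.051 0.39  0.001]
```

View pics/g2.png

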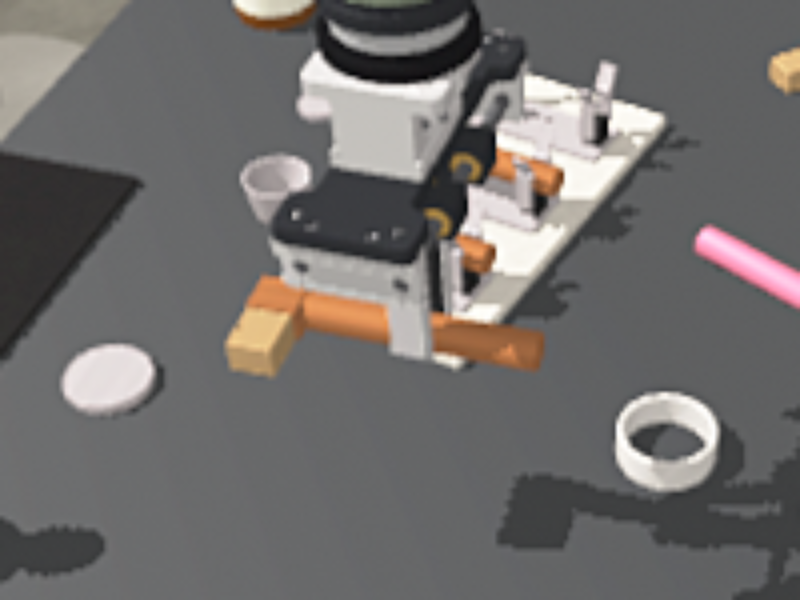

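Held level and lifted. Traversing to above the clip.

```bash
python3 -m crank '[[[0.007,0.050,0],[0,0,2],0.01],[[0.014,0.105,0],[0,0,4],0.01],[[0.021,0.160,0],[0,0,6],0.01],[[0.029,0.215,0],[0,0,8],0.01],[[0.036,0.270,0],[0,0,10],0.01],[[0.043,0.325,0],[0,0,12.3],0.01],[[0.050,0.370,0],[0,0,12.3],0.01],[[0.052,0.390,0],[0,0,12.3],0.01]]'
python3 -m crank '[[[0,0,0.02],[0,0,0],0.01],[[0,0,0.035],[0,0,0],0.01],[[0,0,0.045],[0,0,0],0.01],[[0,0,0.045],[0,0,0],0.01],[[0,0,0.045],[0,0,0],0.01],[[0,0,0.045],[0,0,0],0.01],[[0,0,0.045],[0,0,0],0.01],[[0,0,0.045],[0,0,0],0.01]]'
python3 - <<'E'
from h import *
c=cam('side');t=cam('top');s=robot.sense();p=np.array(s['tcp_pos']);R=np.array(s['ee_rot']);print(p,s['opening'],s['wrist_force'],np.degrees(np.arctan2(R[1,0],R[0,0])))
a=c['img'][100:220,240:400,::-1]; b=t['img'][90:210,320:480,::-1]
cv2.imwrite('pics/g3.png',np.hstack([cv2.resize(a,(400,300)),cv2.resize(b,(400,300))]))
E
```

```text
clock: 5.55
tcp_pos: [0.5496, -0.2842, 0.1518]
ee_rot: [[0.978, -0.21, -0.002], [-0.21, -0.978, 0.001], [-0.002, -0.001, -1.0]]
wrist_force: [0.2, -0.4, -0.8]
opening: 0.0209
clock: 6.55
tcp_pos: [0.5505, -0.2825, 0.1088]
ee_rot: [[0.978, -0.207, 0.001], [-0.207, -0.978, -0.0], [0.001, 0.0, -1.0]]
wrist_force: [0.8, -0.2, -0.5]
opening: 0.0207
[ 0.55036007 -0.28234632  0.10858987] 0.020526511897180008 [ 0.56270634  0.21700368 -0.70932589] -11.963017992317262
```

View pics/g3.png

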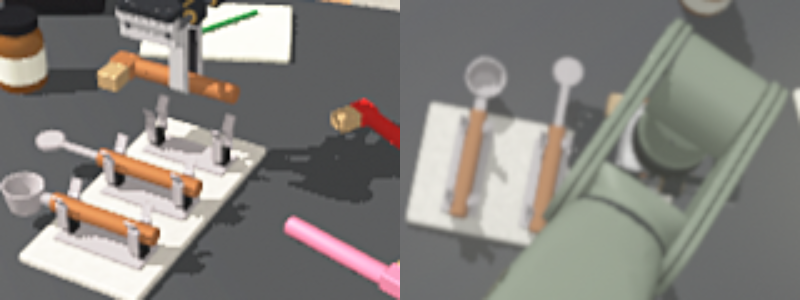

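The brush hangs level over the empty clips: handle at side crop (190,75), clips at (157,130) and (222,145). Measuring it relative to the clips in the same camera.

```bash
cat > m.py <<'E'
from h import *
c=cam('side');s=robot.sense();p=np.array(s['tcp_pos']);z=p[2]+.0075
X=cloud(c); h=cv2.cvtColor(c['img'],cv2.COLOR_RGB2HSV)
m=(h[...,0]<18)&(h[...,1]>100)&(h[...,2]>60)&(abs(X[...,2]-z)<.03)&(abs(X[...,0]-.548)<.11)&(abs(X[...,1]+.282)<.045)
a=np.radians(-12);ex=np.array([np.cos(a),np.sin(a),0]);ey=np.array([-np.sin(a),np.cos(a),0])
C=np.array([.548,-.282,0])
Q=X[m]-C; q=np.c_[Q@ex,Q@ey,Q[:,2]]
print('clock',s['clock'],'tcp',p.round(4),'n',len(q),'depth x range',np.percentile(q[:,0],[0.5,99.5]).round(4))
for lo,hi in((-.08,-.045),(-.045,-.015),(.015,.05)):
    k=q[(q[:,0]>lo)&(q[:,0]<hi)]
    if len(k)>5: print(lo,'n',len(k),'y med',np.median(k[:,1]).round(4),'ztop',np.percentile(k[:,2],95).round(4))
v,u=np.nonzero(m); P=ray(c,np.c_[u,v],z)-C; r=np.c_[P@ex,P@ey]
print('ray x range',r[:,0].min().round(4),r[:,0].max().round(4))
for lo,hi in((-.06,-.02),(.02,.05)):
    k=r[(r[:,0]>lo)&(r[:,0]<hi)]; print(lo,'ray y mid',np.mean(np.percentile(k[:,1],[2,98])).round(4))
E
python3 m.py
```

```text
clock 6.7 tcp [ 0.5503 -0.2824  0.1085] n 375 depth x range [-0.0611  0.094 ]
-0.08 n 53 y med 0.0053 ztop 0.1277
-0.045 n 69 y med 0.0077 ztop 0.128
0.015 n 64 y med 0.0081 ztop 0.1281
ray x range -0.0647 0.1063
-0.06 ray y mid -0.0008
0.02 ray y mid 0.0002
```

Centred within about 3 mm along and 1 mm across. Descending to the clip mouth, then pressing.

```bash
python3 -m crank '[[[0,0,0.015],[0,0,0],0.01],[[0,0,0.030],[0,0,0],0.01],[[0,0,0.040],[0,0,0],0.01],[[0,0,0.046],[0,0,0],0.01],[[0,0,0.052],[0,0,0],0.01],[[0,0,0.058],[0,0,0],0.01],[[0,0,0.058],[0,0,0],0.01],[[0,0,0.058],[0,0,0],0.01]]'; python3 m.py
```

```text
clock: 7.7
tcp_pos: [0.5523, -0.2843, 0.0533]
ee_rot: [[0.978, -0.207, 0.004], [-0.207, -0.978, -0.004], [0.005, 0.003, -1.0]]
wrist_force: [-0.6, -0.5, 5.9]
opening: 0.0208
clock 7.75 tcp [ 0.5523 -0.2843  0.0533] n 326 depth x range [-0.0594  0.0965]
-0.08 n 40 y med 0.0032 ztop 0.0727
-0.045 n 54 y med 0.0051 ztop 0.0734
0.015 n 48 y med 0.0068 ztop 0.0728
ray x range -0.0625 0.1065
-0.06 ray y mid -0.0024
0.02 ray y mid -0.0016
```

```bash
python3 -m crank '[[[0,0,0.004],[0,0,0],0.01],[[0,0,0.008],[0,0,0],0.01],[[0,0,0.012],[0,0,0],0.01],[[0,0,0.015],[0,0,0],0.01],[[0,0,0.018],[0,0,0],0.01],[[0,0,0.020],[0,0,0],0.01],[[0,0,0.020],[0,0,0],0.01],[[0,0,0.020],[0,0,0],0.01]]'; python3 m.py
```

```text
clock: 8.75
tcp_pos: [0.5521, -0.2839, 0.0391]
ee_rot: [[0.978, -0.207, 0.003], [-0.207, -0.978, -0.003], [0.003, 0.003, -1.0]]
wrist_force: [-13.0, 6.2, 39.1]
opening: 0.0208
clock 8.8 tcp [ 0.5521 -0.2839  0.0391] n 281 depth x range [-0.0595  0.097 ]
-0.08 n 39 y med 0.0026 ztop 0.0603
-0.045 n 39 y med 0.0066 ztop 0.0582
0.015 n 38 y med 0.0061 ztop 0.0596
ray x range -0.0627 0.107
-0.06 ray y mid -0.0016
0.02 ray y mid 0.0001
```

Pressed to the rests: 39 N up at TCP 0.039, axis about 0.047. Easing off, opening and retreating.

```bash
python3 -m crank '[[[0,0,-0.004],[0,0,0],0.01],[[0,0,-0.006],[0,0,0],0.01],[[0,0,-0.006],[0,0,0],0.05],[[0,0,-0.006],[0,0,0],0.05],[[0,0,-0.006],[0,0,0],0.05],[[0,0,-0.006],[0,0,0],0.05],[[0,0,-0.006],[0,0,0],0.05],[[0,0,-0.006],[0,0,0],0.05]]'
python3 -m crank '[[[0,0,-0.010],[0,0,0],0.05],[[0,0,-0.030],[0,0,0],0.05],[[0,0,-0.070],[0,0,0],0.05],[[0,0,-0.120],[0,0,0],0.05],[[0,0,-0.150],[0,0,0],0.05],[[-0.06,0.02,-0.160],[0,0,0],0.05],[[-0.12,0.05,-0.160],[0,0,0],0.05],[[-0.15,0.08,-0.160],[0,0,0],0.05]]'
python3 -m crank '[[[-0.03,0.05,0],[0,0,0],0.05],[[-0.05,0.10,0],[0,0,0],0.05],[[-0.07,0.15,0],[0,0,0],0.05],[[-0.07,0.18,0],[0,0,0],0.05],[[-0.07,0.18,0],[0,0,0],0.05],[[-0.07,0.18,0],[0,0,0],0.05],[[-0.07,0.18,0],[0,0,0],0.05],[[-0.07,0.18,0],[0,0,0],0.05]]'
python3 - <<'E'
from h import *
c=cam('side');t=cam('top')
a=c['img'][120:240,240:400,::-1]; b=t['img'][90:210,310:470,::-1]
cv2.imwrite('pics/g4.png',np.hstack([cv2.resize(a,(400,300)),cv2.resize(b,(400,300))]))
a=np.radians(-12);ex=np.array([np.cos(a),np.sin(a),0]);ey=np.array([-np.sin(a),np.cos(a),0])
for n,cc in(('side',c),('top',t)):
  X=cloud(cc); h=cv2.cvtColor(cc['img'],cv2.COLOR_RGB2HSV)
  w=(h[...,0]<18)&(h[...,1]>75)&(h[...,2]>60)
  for C in([.5878,-.096,0],[.5682,-.189,0],[.548,-.282,0]):
    C=np.array(C); m=w&(abs(X[...,1]-C[1])<.045)&(abs(X[...,0]-C[0])<.12)&(X[...,2]>.03)
    v,u=np.nonzero(m); P=ray(cc,np.c_[u,v],.047)-C; r=np.c_[P@ex,P@ey]; k=r[abs(r[:,0])<.05]
    if len(k)<20: print(n,C,len(k)); continue
    f=np.polyfit(k[:,0],k[:,1],1); print(n,C,'x',r[:,0].min().round(4),r[:,0].max().round(4),'y',f[1].round(4),'deg',np.degrees(f[0]).round(1),'ztop',np.nanpercentile(X[m][:,2],90).round(4))
E
```

```text
clock: 9.8
tcp_pos: [0.5503, -0.2822, 0.0363]
ee_rot: [[0.978, -0.207, -0.0], [-0.207, -0.978, 0.0], [-0.0, -0.0, -1.0]]
wrist_force: [-0.3, -0.4, 0.9]
opening: 0.0499
clock: 10.8
tcp_pos: [0.3855, -0.3296, 0.1987]
ee_rot: [[0.978, -0.206, 0.002], [-0.206, -0.978, -0.002], [0.002, 0.002, -1.0]]
wrist_force: [0.1, -1.3, 0.0]
opening: 0.05
clock: 11.8
tcp_pos: [0.2819, -0.4901, 0.1967]
ee_rot: [[0.979, -0.206, 0.0], [-0.206, -0.979, -0.0], [0.0, 0.0, -1.0]]
wrist_force: [-0.5, 0.7, 0.2]
opening: 0.0501
side [ 0.5878 -0.096   0.    ] x -0.0677 0.0735 y -0.0026 deg 0.3 ztop 0.0589
side [ 0.5682 -0.189   0.    ] x -0.0683 0.0732 y -0.0029 deg -0.3 ztop 0.0589
side [ 0.548 -0.282  0.   ] x -0.0629 0.1066 y -0.003 deg 0.1 ztop 0.0591
top [ 0.5878 -0.096   0.    ] x -0.0639 0.0649 y -0.0 deg -0.4 ztop 0.0605
top [ 0.5682 -0.189   0.    ] x -0.0646 0.0647 y 0.0001 deg -0.3 ztop 0.0596
top [ 0.548 -0.282  0.   ] x -0.0598 0.1 y 0.0005 deg 0.6 ztop 0.0596
```

View pics/g4.png

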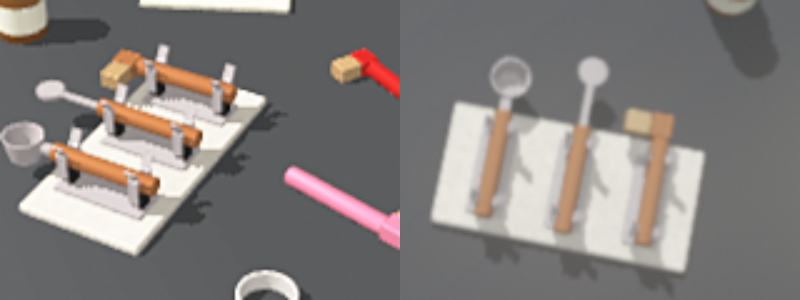

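The brush sits in both clips at the same height as its neighbours (tops 0.059 in the side view). It is about 5 mm along and under 1 mm across from centre, in line within 1°, with the head the right way and the gripper clear. Handing in.

```bash
python3 -c "
from bench import robot
s=robot.sense();print(s['clock'],s['dq'],s['wrist_force']);print(robot.job_done())"
```

```text
11.9 [-0.0055105   0.00481931 -0.00416191 -0.0012573   0.00036233  0.00018066] [0.21909399 0.15476307 0.17365563]
the job is handed in; nothing more can be done
None
```

The angled brush is snapped into the empty pair of clips, and I handed the job in at 11.9 s. I gripped it by the middle of its handle, carried it over, pressed it home (39 N at the wrist while pressing) and withdrew the arm.

| Last check | Measured | Limit |
|---|---|---|
| Along the handle from the clip centre | about 5 mm | 15 mm |
| Across | under 1 mm | 5 mm |
| In line | within 1° | 10° |
| Height | top at about 0.059 m, level with the other two racked handles | 4 mm |

- **Direction:** the head points the same way as the other tools, and the gripper is clear of everything.
- **Disagreement:** the side camera put the brush 3 mm to one side, against 0.5 mm from the top camera. It showed the same 3 mm on the two tools already in the rack, so I took it as calibration error.
- **Not re-measured:** I did not measure the straight brush again at the end. The arm never went near it.

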